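# Try the latch, then fit a profile cylinder in a door lock and hold it for its screw

### The job

First test the lock's brass roller latch: push it all the way down to its stop and let it spring right out again. Then take the brass lock cylinder from its wooden rest, pass it level through the window in the side of the lock case, and finish while still gripping it firmly there, centred in the case and not forced against it, so that a mate can drive the fixing screw. Leave the nickel cylinder and the other things on the bench as they are.

Things in the scene. Friction and masses are not known exactly. Their poses are not given: they have to be found in the camera images.
- lock_stand: green stand, base 90 x 230 x 15 mm, with a slim steel door lock hung lengthwise between two uprights, face plate up. Origin: centre of the underside, on the bench; x points through the lock, away from the robot, y along the lock. Case: x -8 to 8, z 67 to 107 mm. Face plate: 20 mm wide, 192 mm long, top at z 110 mm. Uprights: at y +-87 mm, 18 mm thick, as high
- window (a point): middle of the window through the lock case, at x 0, y 45, z 85 mm of lock_stand, same axes. It runs along x right through the 16 mm case, open behind, in the cylinder's profile, barrel side to -y, 2 mm larger in all (1 mm a side: 35 wide, 19 high at the barrel), mouths bevelled 1.5 mm. The face plate's top lies 25 mm above, its edge 10 mm out from the middle of the case
- roller_top (a point): crown of the brass roller latch (14 mm thick across x, 18 mm long along y), which stands 9.5 mm out of the top of the face plate, 97 mm from the window along -y of the lock. Axes as lock_stand's
- roller (a joint): travel of the roller latch, m: 0 = right out, grows as it is pressed straight down, stop at 0.007 (its crown then stands 2.5 mm above the face plate); spring 3 N at the start, 7.2 N at the stop
- brass_cylinder_mid (a point): brass-coloured profile cylinder, the one to fit, 63 mm long, 33 mm wide: a round barrel, 17 mm thick, on one side, a web 10 mm thick on the other; 0.2 kg; ends alike. Point: middle of its length and width, at the barrel axis's height; x along its length, y from barrel to web, z up as it lies. Placed rightly it coincides with the window's point and axes
- brass_cylinder: the same brass cylinder; origin on its underside near the middle (use the point above)
- brass_rest: fixed wooden rest under the brass cylinder, 76 mm along the cylinder, 24 mm across, about 16 to 20 mm high under it, with a cheek 4 mm high at each end; it keeps the cylinder level with its barrel's axis 24.6 mm above the bench and is narrower than the cylinder, so that fingers can pass on both sides. Origin: centre of its underside; x along its length
- nickel_rest: the like rest under the nickel cylinder. The bench vice stands behind and between the rests and the lock: its handle at x 0.51, y -0.08 to -0.02 m reaches 175 mm above the bench, so carry things over it higher than that; a key machine stands at the right, from y -0.37 m on, up to 170 mm high
- nickel_cylinder: silver-coloured cylinder of the same shape, to be left; origin on its underside
- red_tin_tray: rusty red tin tray with pins, 60 x 90 x 20 mm, to be left; origin at its underside
- screwdriver_amber: screwdriver with amber handle, 208 mm long along its y, 27 mm thick, to be left
- loupe: black eye loupe, 36 mm diameter, 34 mm high, to be left
- tape_roll: black roll of tape, 58 mm diameter, 18 mm high, to be left
- pliers: pliers with red handles, 145 mm long along its y, 14 mm thick, to be left
- padlock_lying: brass padlock lying flat, 67 x 44 x 18 mm, to be left

How it is judged:
On the way, in this order (a step that is already met when the one before it is completed fails the run):
1. the roller latch is pressed down to its stop (value of joint roller above 0.0062 m), for 0.1 s.
2. the roller latch is let spring right out again (value of joint roller below 0.001 m), for 0.2 s.
At the end, for the whole second after the job is handed in: The brass cylinder is in the window, its middle within 4 mm of the case's middle lengthwise and 2.5 mm sideways and in height, straight within 5 and level within 7 degrees, at rest, gripped (finger forces add up to over 12 N), pressing on the case with under 12 N; the roller latch stands right out (x of brass_cylinder_mid in the frame of window between -0.004 and 0.004 m and y of brass_cylinder_mid in the frame of window between -0.0025 and 0.0025 m and z of brass_cylinder_mid in the frame of window between -0.0025 and 0.0025 m and angle between the x axis of brass_cylinder_mid and the x axis of window, either way round below 0.09 rad and angle between the z axis of brass_cylinder_mid and the z axis of window, either way round below 0.12 rad and contact force between the fingers and brass_cylinder above 12 N and contact force between brass_cylinder and lock_stand below 12 N and linear speed of brass_cylinder below 0.02 m/s and value of joint roller below 0.001 m); the arm keeps its last pose, push and grip.
It fails at once if the nickel cylinder is moved by more than 2 cm (distance of nickel_cylinder from where it was at the start of the episode above 0.02 m).
It fails at once if the tin tray, screwdriver, loupe, tape roll, pliers or padlock is moved by more than 2 cm (distance of any of red_tin_tray, screwdriver_amber, loupe, tape_roll, pliers, padlock_lying from where it was at the start of the episode above 0.02 m).
It also fails if it takes over 58 s, if anything falls off the work surface, if the arm or the gripper's body presses on something with over 40 N, if the wrist force passes 120 N, or if a joint passes its speed limit or range.

### The arm

A 7-joint arm with a two-finger parallel gripper is mounted at the origin on a cart in front of the work surface, level with it; the furniture and walls round the work are solid. World frame = base frame: x ahead of the robot, y to its left, z up, the work surface at z = 0. Lengths are in m, angles in rad, forces in N, time in s.
With the tool pointing down it reaches from about 0.4 to 0.9 m from the base axis. Payload 5.5 kg.
Tool frame: the origin (TCP) lies midway between the tips of the shut fingers; the grasp point (between the pads) lies 19 mm behind it; z points along the fingers, y is the line along which they close (so a half turn about z gives the same grasp; the last joint's range is limited). The gripper opens to 92 mm and grips with 3 to 60 N. Pads are 19 mm wide; open, the fingers measure 130 mm over their backs; the gripper's body (75 mm by 190 mm) begins 47 mm behind the grasp point.
Start: joints at [-1.038, 0.501, -0.427, 1.55, 0.221, 1.138, -0.21], TCP at [0.173, 0.626, 0.227] pointing down, gripper open.
Joint ranges: [-2.88, 2.88], [-0.31, 2.03], [-1.54, 1.56], [0.2, 2.42], [-1.41, 4.55], [0.19, 2.02], [-2.57, 2.57]. Speed limits (rad/s): [2.57, 2.57, 3.14, 3.14, 3.14, 3.14, 3.14].

### API

Orientations are given as [roll, pitch, yaw] about the fixed x, y, z axes, in that order (R = Rz(yaw) Ry(pitch) Rx(roll)).
In Python, from rig import env, vision gives the robot as it stands.
- The arm moves only by the tool play_rows, never from a script. Its argument "plan" is a list of rows, each a list of 4 numbers: the shift along the tool's x, y, z in m, then the turn about the tool's z in rad. In form: [[x, y, z, twist], ...]. A call has 1 to 8 rows; each row is the pose to reach, as a shift and turn from the pose commanded when the call began, along the tool's axes at that moment; what a row does not reach only later rows make up. A row lasts 1/10 s, in which the tool goes at most 50 mm and 8.59 degrees, less where a joint would pass 70% of its speed; a pose out of reach is approached as far as the arm can. A call with a gripper value outside its range is refused whole. "claw" is the opening, from 0 (shut) to 1 (fully open), set as the call begins (left out, the last holds). The fingers move at their own pace and stop on an object; the grip force is fixed at half the most. Time passes only in rows, so rows that repeat a pose let the fingers close. It gives the time, the measured TCP pose, the force, the opening and the grip force at its end, in the units of the state.
- env.get_state(): the state, without advancing time (a new reading comes with each control period).
- vision.capture(name): name is "side" or "top"; returns a dict with "frame" (400x640x3 uint8, red, green, blue), "fx", "fy", "cx", "cy" (pixels), "pose" (4x4, takes a point from camera to world coordinates). Camera axes: x right, y up, looking along -z (the intrinsics and any distortion apply to the point x, -y, -z); pixel columns grow to the right and rows downward; lengths in m; the calibration is good to about 2 mm. A picture is of the moment at which its call begins. There is no depth.
- env.close_job(): hands the job in; it is judged then, once.
The state is a dict: "time": time; "joint_positions": joint angles; "dq": joint speeds; "joint_torque": joint torques, N m; "tcp_pos": TCP position; "ee_rot": TCP orientation; "wrist_force": force on the tool from outside, world axes, zero at the start; "torque": the same for the moment, N m; "finger_gap": finger opening in m; "grip_force": force on a finger pad.
Only numpy, scipy, OpenCV 4.12 (cv2) and the standard library are available. Lean on these libraries where they do the work, as an engineer would, in place of code of your own. Each camera call takes 0.05 s, during which the arm holds its last target. There are 200 camera calls.

## Working session

There is one attempt and no reset: what is moved stays moved. The work goes in short steps, Python scripts to look and compute and a tool call to move; the robot and the scene stay as the last step left them, time stands still between calls to the robot, and variables do not carry over. Pictures are saved under pics/ and viewed, at most 12 in all, crops included, and the job is handed in when it is done.

Besides the shell and the picture viewer there is one more tool, called after ">>>" as name(argument=value, ...), one argument or row to a line, values as JSON. play_rows: Moves the arm, as the interface text tells. Its arguments: {"type":"object","properties":{"plan":{"type":"array"},"claw":{"type":"number"}},"required":["plan"]}

```bash
mkdir -p pics; ls
cat > h.py <<'E'
import numpy as np, cv2
from rig import env, vision
def cap(n,save=None):
    c=vision.capture(n)
    if save: cv2.imwrite('pics/'+save,c['frame'][:,:,::-1])
    return c
def onplane(c,u,v,z):
    P=np.array(c['pose']); d=P[:3,:3]@np.array([(u-c['cx'])/c['fx'],-(v-c['cy'])/c['fy'],-1.0]); o=P[:3,3]
    return o+d*(z-o[2])/d[2]
def proj(c,p):
    P=np.array(c['pose']); q=P[:3,:3].T@(np.array(p)-P[:3,3])
    return np.array([c['cx']+c['fx']*q[0]/-q[2], c['cy']-c['fy']*q[1]/-q[2]])
E
python3 - <<'E'
from h import *
for n in('top','side'):
    c=cap(n,n+'0.png'); print({k:v for k,v in c.items() if k!='frame'})
print(env.get_state())
E
```

```text
pics
{'fx': 477.7616741284081, 'fy': 477.7616741284081, 'cx': 325.9852755766519, 'cy': 201.17932312979787, 'pose': array([[-0.01011139,  0.98901447, -0.14747252,  0.27861224],
       [-0.9999306 , -0.01089243, -0.00448953, -0.01978044],
       [-0.00604654,  0.14741689,  0.98905596,  1.47305594],
       [ 0.        ,  0.        ,  0.        ,  1.        ]])}
{'fx': 369.09700442953346, 'fy': 369.09700442953346, 'cx': 317.7723311722827, 'cy': 202.91186259800736, 'pose': array([[ 0.95041389,  0.12916418, -0.28289584,  0.16855969],
       [-0.31087896,  0.37053212, -0.87524866, -0.93137259],
       [-0.00822878,  0.91979485,  0.3923133 ,  0.50554608],
       [ 0.        ,  0.        ,  0.        ,  1.        ]])}
{'time': 0.1, 'joint_positions': array([-1.03780494,  0.50176002, -0.42679478,  1.5513201 ,  0.22078851,
        1.1382981 , -0.2102874 ]), 'dq': array([-5.29654988e-04, -8.51309027e-04, -4.01035954e-04, -1.19329222e-03,
       -6.58336602e-04,  4.82673259e-05, -2.74289132e-04]), 'joint_torque': array([-1.10256366e-02, -5.67866421e+01, -5.83879977e+00, -2.79912794e+01,
       -6.91341260e-02,  2.41501944e-02,  7.31012528e-05]), 'tcp_pos': array([0.17312122, 0.62587861, 0.22578777]), 'ee_rot': array([-3.13985686e+00, -7.02928316e-05,  2.87184110e+00]), 'wrist_force': array([-0.14996919, -0.81060011, -0.53643915]), 'torque': array([-0.03435765, -0.04075024, -0.02939747]), 'grip_force': 0.0, 'finger_gap': 0.09177104866720177}
```

View pics/top0.png

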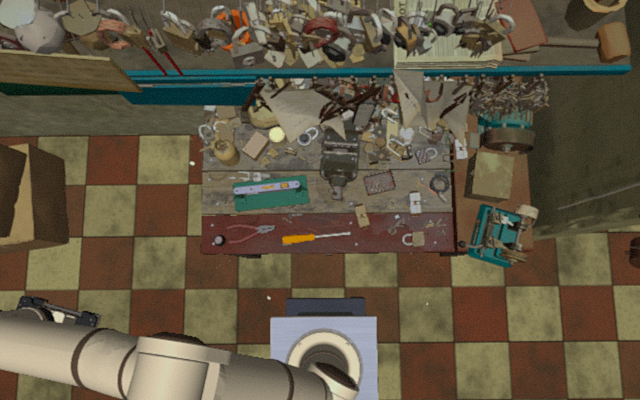

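View pics/side0.png

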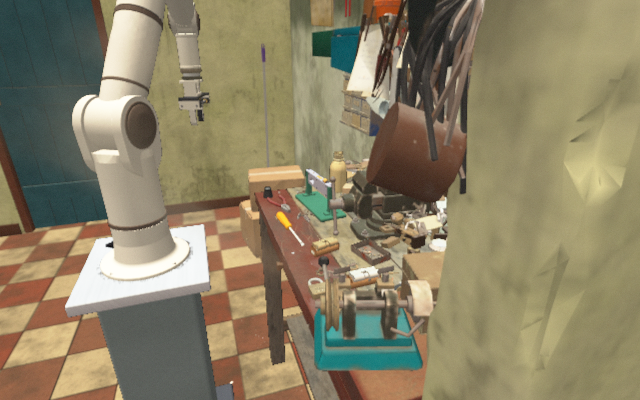

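The top view shows the lock on the green stand at about (270,190), the brass cylinder on its rest at about (362,214), the nickel one at (415,203), and pliers, screwdriver and padlock at the front. The side view shows the stand at (320,200) and the brass cylinder at (325,246). I'll enlarge both.

Run:
```python
import cv2,numpy as np
t=cv2.imread('pics/top0.png');s=cv2.imread('pics/side0.png')
a=cv2.resize(t[170:220,228:318],None,fx=8,fy=8,interpolation=cv2.INTER_CUBIC)[:, :720]
b=cv2.resize(t[198:234,345:381],None,fx=8,fy=8,interpolation=cv2.INTER_CUBIC)
c=cv2.resize(s[160:225,270:370],None,fx=8,fy=8,interpolation=cv2.INTER_CUBIC)
d=cv2.resize(s[228:264,300:350],None,fx=8,fy=8,interpolation=cv2.INTER_CUBIC)
W=np.zeros((600,800,3),np.uint8)
W[:400,:720]=a
cv2.imwrite('pics/c1.png',W[:400,:720])
cv2.imwrite('pics/c2.png',c[:520,:800])
V=np.zeros((288,700,3),np.uint8);V[:,:288]=b;V[:,300:700]=d;cv2.imwrite('pics/c3.png',V)
```

```text
(no output)
```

View pics/c1.png

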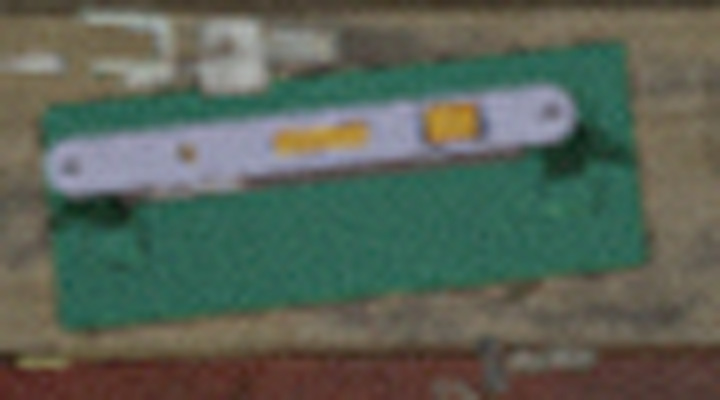

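View pics/c3.png

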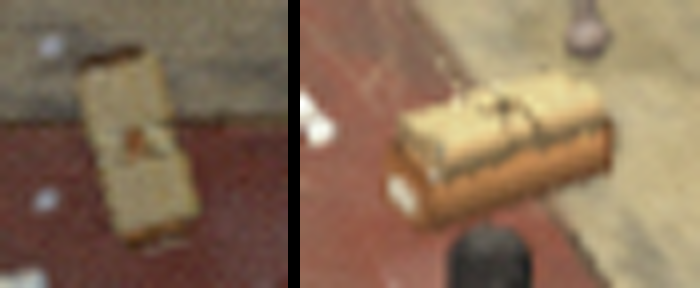

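View pics/c2.png

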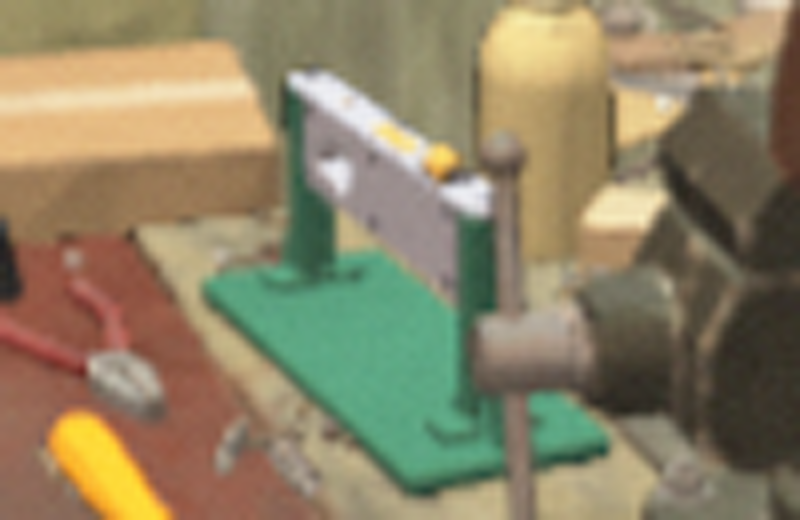

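The top crop shows the face plate from (65,167) to (560,110) with the roller at (452,122) toward -y, so the stand's yaw is small and positive. The brass cylinder lies from about (120,60) to (160,235), with the cam in the middle. The barrel side is still unclear, so I'll measure next and zoom the cylinder further.

```bash
cat >> h.py <<'E'
def big(m):
    n,l,st,_=cv2.connectedComponentsWithStats(m.astype(np.uint8)); return l==1+np.argmax(st[1:,4])
def rect(c,m,z,off=(0,0)):
    v,u=np.nonzero(m); P=np.array([onplane(c,a+off[0],b+off[1],z)[:2] for a,b in zip(u,v)])
    k=P.mean(0); w,V=np.linalg.eigh(np.cov((P-k).T)); ax=V[:,1]; yaw=np.arctan2(ax[1],ax[0])
    q=(P-k)@np.array([ax,[-ax[1],ax[0]]]).T
    (cx,cy),(w_,h_),an=cv2.minAreaRect(P.astype(np.float32)*1000)
    return k,yaw,np.ptp(q,axis=0),(cx,cy,w_,h_,an)
def avg(n,k):
    cs=[cap(n) for _ in range(k)]; c=cs[0]; c['frame']=np.mean([x['frame'].astype(float) for x in cs],0); return c
E
python3 - <<'E'
from h import *
S=4
def up(c,box):
    y0,y1,x0,x1=box; f=cv2.resize(c['frame'][y0:y1,x0:x1].astype(np.float32),None,fx=S,fy=S,interpolation=cv2.INTER_CUBIC)
    return np.clip(f,0,255).astype(np.uint8)
class C(dict):pass
def sc(c,box):
    d=dict(c); d['fx']*=S;d['fy']*=S; d['cx']=(c['cx']-box[2]+.5)*S-.5; d['cy']=(c['cy']-box[0]+.5)*S-.5; return d
c=avg('top',4)
box=(165,225,228,318); f=up(c,box).astype(int); d=sc(c,box); R,G,B=f[...,0],f[...,1],f[...,2]
g=big((G-R>25)&(G>B)); print('green',rect(d,g,.015))
p=big((B>G+3)&(B>120)); p=cv2.morphologyEx(p.astype(np.uint8),cv2.MORPH_CLOSE,np.ones((25,25)))>0; print('plate',rect(d,p,.110))
o=(R-B>90); n,l,st,ce=cv2.connectedComponentsWithStats(o.astype(np.uint8))
for i in range(1,n):
    if st[i,4]>50: print('or',st[i],onplane(d,*ce[i],.112),onplane(d,*ce[i],.1175))
box=(198,234,345,381); f=up(c,box).astype(int); d=sc(c,box); R,G,B=f[...,0],f[...,1],f[...,2]
b=big((R-B>45)&(G-B>28)); print('brass',rect(d,b,.031)); 
im=cv2.resize(up(c,box),(600,600),interpolation=cv2.INTER_CUBIC); 
cs=avg('side',4); bx=(228,264,300,350); s=cv2.resize(up(cs,bx),(800,576),interpolation=cv2.INTER_CUBIC)
im2=np.hstack([cv2.resize(im,(300,300)),cv2.resize(s,(500,360))[:300]]);cv2.imwrite('pics/d1.png',im2[:,:,::-1])
print(b.sum()); np.save('top.npy',c['frame'])
E
```

```text
green (array([0.51723815, 0.15298826]), np.float64(1.7074390844889265), array([0.22966247, 0.09496076]), (524.3052978515625, 158.58010864257812, 89.05401611328125, 228.03683471679688, 5.961362361907959))
plate (array([0.5249313 , 0.15988207]), np.float64(1.6764965205492202), array([0.19160382, 0.02462123]), (523.8914184570312, 158.8230743408203, 24.600997924804688, 191.6035919189453, 6.069488048553467))
or [215  73  22  17 296] [0.53090053 0.10767563 0.112     ] [0.52988104 0.10716058 0.1175    ]
or [140  84  41  10 259] [0.52549634 0.15480952 0.112     ] [0.52449869 0.15410401 0.1175    ]
brass (array([ 0.44790669, -0.12738576]), np.float64(-2.9594226809921564), array([0.06796924, 0.02951111]), (447.8745422363281, -126.77940368652344, 69.22720336914062, 28.77667236328125, 5.925788402557373))
1795
```

View pics/d1.png

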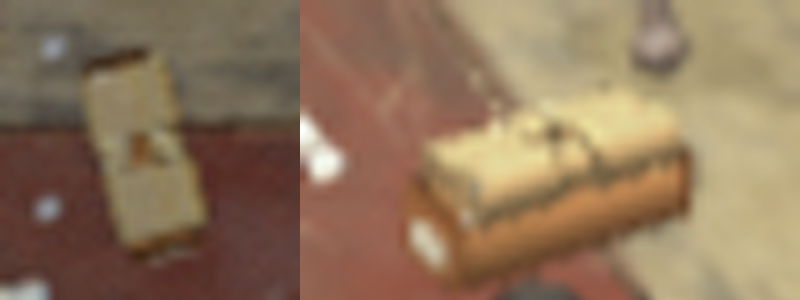

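The green base and the face plate agree on the stand: centre (0.524, 0.1587), yaw 6.0 deg. The brass cylinder lies at about (0.448, -0.127), yaw about 14 deg. The barrel side needs cross-profiles averaged along the length.

Run:
```python
from h import *
ct=avg('top',8); cs=avg('side',8)
def samp(c,pts):
    uv=np.array([proj(c,p) for p in pts]).astype(np.float32)
    return cv2.remap(c['frame'].astype(np.float32),uv[:,0].copy(),uv[:,1].copy(),cv2.INTER_CUBIC)
best=None
k=np.array([.448,-.127])
T=np.arange(-.030,.0301,.001)
def profile(c,yaw,z,segs):
    a=np.array([np.cos(yaw),np.sin(yaw)]);b=np.array([-a[1],a[0]])
    out=[]
    for t in T:
        L=[np.r_[k+a*s+b*t,z] for s in segs]; out.append(samp(c,L).reshape(-1,3).mean(0))
    return np.array(out)
segs=np.r_[np.arange(-.026,-.012,.001),np.arange(.012,.026,.001)]
for z in(.030,):
  for yd in np.arange(4,24,2):
    p=profile(ct,np.radians(yd),z,segs); m=p[:,0]-p[:,2]; g=np.abs(np.diff(p[:,1])); print(yd,round(np.sort(g)[-4:].sum(),1),T[np.argsort(g)[-4:]])
yaw=np.radians(14)
p=profile(ct,yaw,.03,segs);q=profile(cs,yaw,.03,segs)
for i in range(len(T)): print(round(T[i]*1000),p[i].astype(int),q[i].astype(int))
```

```text
4 28.2 [ 0.021  0.019 -0.015  0.018]
6 31.0 [-0.014  0.019  0.021  0.02 ]
8 35.7 [0.019 0.022 0.021 0.02 ]
10 40.7 [-0.011  0.02   0.022  0.021]
12 45.2 [-0.011  0.02   0.022  0.021]
14 47.4 [ 0.023 -0.011  0.021  0.022]
16 47.6 [-0.011 -0.01   0.021  0.022]
18 44.3 [-0.011  0.023  0.022 -0.01 ]
20 39.1 [ 0.022  0.023 -0.009 -0.01 ]
22 33.2 [ 0.024 -0.008 -0.01  -0.009]
-30 [99 75 63] [175 126  80]
-29 [99 75 63] [176 126  80]
-28 [100  76  64] [175 126  79]
-27 [100  77  64] [172 124  78]
-26 [101  77  65] [166 121  76]
-25 [101  78  65] [159 117  74]
-24 [101  78  65] [149 112  72]
-23 [102  78  66] [139 107  70]
-22 [102  79  66] [131 104  70]
-21 [102  79  67] [126 102  70]
-20 [101  79  67] [126 103  71]
-19 [101  78  66] [129 107  74]
-18 [100  77  65] [135 112  77]
-17 [99 75 65] [144 119  82]
-16 [97 74 63] [154 127  87]
-15 [95 72 62] [166 136  93]
-14 [95 71 60] [177 145  99]
-13 [97 74 59] [188 154 105]
-12 [103  81  60] [198 163 111]
-11 [112  90  63] [206 170 116]
-10 [122 101  67] [212 177 121]
-9 [132 112  74] [218 184 126]
-8 [140 121  81] [222 190 131]
-7 [145 128  8
[... 429 characters left out ...]
[227 210 148]
8 [143 129 100] [227 210 149]
9 [143 129  99] [227 210 149]
10 [143 129  99] [227 210 149]
11 [142 129  99] [227 210 149]
12 [142 129  99] [227 210 149]
13 [141 128  99] [225 208 148]
14 [141 128  98] [223 205 146]
15 [141 128  98] [220 200 143]
16 [142 129  98] [216 195 140]
17 [143 129  98] [211 188 136]
18 [141 127  95] [205 181 132]
19 [137 123  91] [198 173 128]
20 [130 116  84] [192 165 124]
21 [120 106  76] [186 157 120]
22 [109  93  68] [180 150 116]
23 [98 80 61] [176 145 113]
24 [89 69 55] [173 141 111]
25 [84 62 52] [172 139 110]
26 [82 59 52] [171 138 110]
27 [83 59 52] [170 138 110]
28 [83 59 52] [170 138 110]
29 [84 60 52] [170 139 110]
30 [84 60 52] [170 139 111]
```

Cross edges are at -10.3 and +22 mm, so the width is 32 mm and the yaw is about 15 deg. The smooth shading on the near side in the side view points to the barrel being on -y, as the window needs. I'll get the length profile and plan the roller move.

Run:
```python
from h import *
ct=avg('top',8)
yaw=np.radians(15);a=np.array([np.cos(yaw),np.sin(yaw)]);b=np.array([-a[1],a[0]])
def samp(c,pts):
    uv=np.array([proj(c,p) for p in pts]).astype(np.float32)
    return cv2.remap(c['frame'].astype(np.float32),uv[:,0].copy(),uv[:,1].copy(),cv2.INTER_CUBIC).reshape(-1,3)
k=np.array([.448,-.127])
for z,bs in((.0305,np.arange(-.006,.018,.001)),):
  P=np.array([samp(ct,[np.r_[k+a*s+b*t,z] for t in bs]).mean(0) for s in np.arange(-.045,.0451,.0015)])
  for s,p in zip(np.arange(-45,45.1,1.5),P): print(s,p.astype(int))
s=env.get_state(); print(s['time'],s['tcp_pos'],s['ee_rot'])
th=s['ee_rot'][2]; 
from scipy.spatial.transform import Rotation as R
M=R.from_euler('xyz',s['ee_rot']).as_matrix(); print(M.round(3)); print(M.T@(np.array([.5297,.107,.20])-s['tcp_pos']))
```

```text
-45.0 [88 48 41]
-43.5 [87 48 40]
-42.0 [89 50 43]
-40.5 [93 58 50]
-39.0 [96 66 56]
-37.5 [91 65 52]
-36.0 [81 56 41]
-34.5 [79 52 33]
-33.0 [87 57 32]
-31.5 [97 67 39]
-30.0 [109  85  55]
-28.5 [124 105  74]
-27.0 [135 121  89]
-25.5 [141 128  96]
-24.0 [144 131  98]
-22.5 [144 131  98]
-21.0 [144 130  96]
-19.5 [144 129  96]
-18.0 [143 129  96]
-16.5 [143 129  96]
-15.0 [143 129  97]
-13.5 [143 129  97]
-12.0 [143 129  97]
-10.5 [144 130  97]
-9.0 [146 131  97]
-7.5 [145 131  97]
-6.0 [139 124  91]
-4.5 [130 114  84]
-3.0 [127 110  80]
-1.5 [128 110  78]
0.0 [131 111  78]
1.5 [133 112  78]
3.0 [135 115  82]
4.5 [135 116  85]
6.0 [131 115  85]
7.5 [130 116  86]
9.0 [133 120  91]
10.5 [138 125  94]
12.0 [141 127  96]
13.5 [143 129  96]
15.0 [143 129  96]
16.5 [143 128  95]
18.0 [143 128  96]
19.5 [143 129  97]
21.0 [144 130  97]
22.5 [144 130  97]
24.0 [144 130  97]
25.5 [144 130  96]
27.0 [145 131  97]
28.5 [147 133  99]
30.0 [147 133 100]
31.5 [138 123  92]
33.0 [118 101  74]
34.5 [93 74 51]
36.0 [75 55 36]
37.5 [73 55 39]
39.0 [83 70 56]
40.5 [96 86 73]
42.0 [104  96  81]
43.5 [108 101  86]
45.0 [110 103  87]
1.7 [0.17318589 0.6264943  0.22673215] [ 3.14158207e+00 -5.41983264e-05  2.87185247e+00]
[[-0.964  0.266 -0.   ]
 [ 0.266  0.964  0.   ]
 [ 0.     0.    -1.   ]]
[-0.48205944 -0.40570551  0.02670173]
```

>>> play_rows(
  plan=[
    [-0.02, -0.017, 0, -0.04],
    [-0.055, -0.046, 0, -0.09],
    [-0.093, -0.078, 0, -0.14],
    [-0.131, -0.11, 0, -0.19],
    [-0.169, -0.142, 0, -0.24],
    [-0.207, -0.174, 0, -0.29],
    [-0.245, -0.206, 0, -0.34],
    [-0.283, -0.238, 0, -0.376],
  ],
  claw=0,
)

```text
time: 2.5
tcp_pos: [0.3835, 0.32, 0.2271]
ee_rot: [3.141, 0.001, -3.033]
wrist_force: [1.9, 0.3, -0.0]
finger_gap: 0.0323
grip_force: 0.0
```

```bash
cat >> h.py <<'E'
from scipy.spatial.transform import Rotation as Ro
def delta(p):
    s=env.get_state(); M=Ro.from_euler('xyz',s['ee_rot']).as_matrix()
    print('t',round(s['time'],2),'tcp',s['tcp_pos'].round(4),'rot',s['ee_rot'].round(4),'q',s['joint_positions'].round(2),'F',s['wrist_force'].round(2),'gap',round(s['finger_gap'],4),'grip',s['grip_force'])
    print('tool delta',(M.T@(np.array(p)-s['tcp_pos'])).round(4))
E
python3 -c "
from h import *
delta([.5297,.107,.15])"
```

```text
t 2.5 tcp [0.3835 0.32   0.2271] rot [ 3.1412e+00  9.0000e-04 -3.0335e+00] q [-0.4   0.22 -0.4   1.92  0.1   1.01  0.84] F [ 1.91  0.28 -0.01] gap 0.0323 grip 0.0
tool delta [-0.1223 -0.2275  0.0771]
```

>>> play_rows(
  plan=[
    [-0.02, -0.037, 0.0],
    [-0.042, -0.079, 0.0],
    [-0.064, -0.12, 0.0],
    [-0.086, -0.162, 0.02],
    [-0.108, -0.2, 0.04],
    [-0.122, -0.228, 0.06],
    [-0.122, -0.228, 0.077],
    [-0.122, -0.228, 0.077],
  ],
)

```text
$.plan[0]: bad value
```

>>> play_rows(
  plan=[
    [-0.02, -0.037, 0.0, 0],
    [-0.042, -0.079, 0.0, 0],
    [-0.064, -0.12, 0.0, 0],
    [-0.086, -0.162, 0.02, 0],
    [-0.108, -0.2, 0.04, 0],
    [-0.122, -0.228, 0.06, 0],
    [-0.122, -0.228, 0.077, 0],
    [-0.122, -0.228, 0.077, 0],
  ],
)

```text
time: 3.3
tcp_pos: [0.5265, 0.1062, 0.1473]
ee_rot: [-3.141, -0.005, -3.038]
wrist_force: [-0.5, 0.7, -0.5]
finger_gap: 0.0004
grip_force: 0.0
```

```bash
python3 -c "
from h import *
delta([.5297,.107,.1125])
c=cap('top');d=cap('side')
t=cv2.resize(c['frame'][165:225,238:318],(480,360),interpolation=cv2.INTER_CUBIC);s=cv2.resize(d['frame'][165:225,290:340],(300,360),interpolation=cv2.INTER_CUBIC)
cv2.imwrite('pics/e1.png',np.hstack([t,s])[:,:,::-1])"
```

```text
t 3.3 tcp [0.5265 0.1062 0.1473] rot [-3.1412 -0.0048 -3.0379] q [-0.06  0.38 -0.23  1.91  0.11  0.87  1.33] F [-0.49  0.7  -0.48] gap 0.0004 grip 0.0
tool delta [-0.0034  0.0004  0.0348]
```

View pics/e1.png

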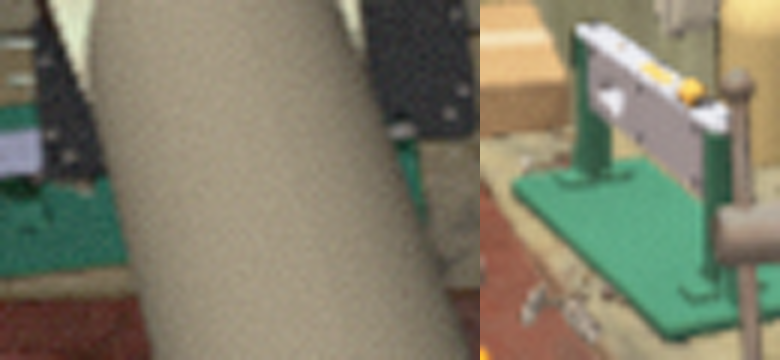

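The side view shows the shut fingertips (about 690,30) directly above the roller (690,90). I'll press it now.

>>> play_rows(
  plan=[
    [-0.003, 0, 0.012, 0],
    [-0.003, 0, 0.024, 0],
    [-0.003, 0, 0.029, 0],
    [-0.003, 0, 0.033, 0],
    [-0.003, 0, 0.036, 0],
    [-0.003, 0, 0.037, 0],
    [-0.003, 0, 0.037, 0],
  ],
)

```text
time: 4.1
tcp_pos: [0.5304, 0.1087, 0.113]
ee_rot: [3.141, -0.001, -3.035]
wrist_force: [-3.8, 0.3, 5.9]
finger_gap: 0.0003
grip_force: 3.2
```

>>> play_rows(
  plan=[
    [0, 0, 0.001, 0],
    [0, 0, 0.002, 0],
    [0, 0, 0.003, 0],
    [0, 0, 0.003, 0],
    [0, 0, 0.003, 0],
  ],
)

```text
time: 4.6
tcp_pos: [0.5305, 0.1088, 0.112]
ee_rot: [-3.141, -0.0, -3.035]
wrist_force: [-9.2, -0.9, 21.1]
finger_gap: 0.0005
grip_force: 10.8
```

The force rises to 21 N at z 0.112, so the roller is at its stop. Now I'll let it spring out and lift.

>>> play_rows(
  plan=[
    [0, 0, -0.006, 0],
    [0, 0, -0.018, 0],
    [0, 0, -0.04, 0],
    [0, 0, -0.07, 0],
    [0, 0, -0.11, 0],
    [0, 0, -0.13, 0],
    [0, 0, -0.13, 0],
  ],
  claw=1,
)

```text
time: 5.3
tcp_pos: [0.5335, 0.1088, 0.2438]
ee_rot: [3.141, 0.007, -3.036]
wrist_force: [1.2, 0.7, -0.8]
finger_gap: 0.0517
grip_force: 0.0
```

```bash
python3 -c "
from h import *
y=np.radians(15);m=np.array([.4482,-.1209])
g=m-.022*np.array([np.cos(y),np.sin(y)]); print(g)
delta([*g,.24])
d=cap('side','side2.png')['frame'].astype(int)
o=(d[...,0]-d[...,2]>90)[172:190,318:332];print(o.sum(), (cv2.imread('pics/side0.png')[172:190,318:332].astype(int)@[-1,0,1]>90).sum())
"
```

```text
[ 0.42694963 -0.12659402]
t 5.3 tcp [0.5335 0.1088 0.2438] rot [ 3.141   0.0073 -3.0355] q [-0.05  0.27 -0.24  1.81  0.07  1.06  1.36] F [ 1.19  0.71 -0.79] gap 0.0517 grip 0.0
tool delta [ 0.1309 -0.2228  0.0027]
15 15
```

>>> play_rows(
  plan=[
    [0.018, -0.03, 0, -0.02],
    [0.04, -0.068, 0, -0.04],
    [0.062, -0.106, 0, -0.07],
    [0.084, -0.144, 0, -0.1],
    [0.106, -0.18, 0, -0.13],
    [0.122, -0.208, 0, -0.15],
    [0.131, -0.223, 0.0, -0.156],
    [0.131, -0.223, 0.0, -0.156],
  ],
)

```text
time: 6.15
tcp_pos: [0.4222, -0.1299, 0.2385]
ee_rot: [3.141, -0.003, -2.884]
wrist_force: [0.4, 0.1, 0.3]
finger_gap: 0.0917
grip_force: 0.0
```

```bash
python3 -c "
from h import *
delta([.42695,-.1266,.10])
t=cap('top')['frame'];s=cap('side')['frame']
cv2.imwrite('pics/f1.png',np.hstack([cv2.resize(t[180:240,320:400],(400,300),interpolation=cv2.INTER_CUBIC),cv2.resize(s[180:270,280:380],(333,300),interpolation=cv2.INTER_CUBIC)])[:,:,::-1])"
```

```text
t 6.15 tcp [ 0.4222 -0.1299  0.2385] rot [ 3.1411e+00 -2.8000e-03 -2.8845e+00] q [ 0.31  0.09 -0.08  2.04  0.01  1.02  2.06] F [0.45 0.07 0.34] gap 0.0917 grip 0.0
tool delta [-0.0058  0.0019  0.1385]
```

>>> play_rows(
  plan=[
    [-0.005, 0.002, 0.03, 0],
    [-0.005, 0.002, 0.07, 0],
    [-0.005, 0.002, 0.11, 0],
    [-0.005, 0.002, 0.138, 0],
    [-0.005, 0.002, 0.138, 0],
  ],
)

```text
time: 6.75
tcp_pos: [0.4258, -0.1215, 0.098]
ee_rot: [3.137, -0.007, -2.877]
wrist_force: [-1.0, -0.3, 0.6]
finger_gap: 0.0923
grip_force: 0.0
```

```bash
python3 -c "
from h import *
for i in range(3): cap('top')
delta([.42695,-.1266,.0065])
"
```

```text
t 6.9 tcp [ 0.4298 -0.1234  0.1025] rot [-3.1415e+00  1.0000e-03 -2.8779e+00] q [ 0.29  0.3  -0.08  2.16  0.04  0.69  2.02] F [0.15 0.33 0.32] gap 0.0917 grip 0.0
tool delta [ 0.0037 -0.0023  0.096 ]
```

>>> play_rows(
  plan=[
    [0.0037, -0.0023, 0.02, 0],
    [0.0037, -0.0023, 0.045, 0],
    [0.0037, -0.0023, 0.07, 0],
    [0.0037, -0.0023, 0.085, 0],
    [0.0037, -0.0023, 0.093, 0],
    [0.0037, -0.0023, 0.096, 0],
    [0.0037, -0.0023, 0.096, 0],
    [0.0037, -0.0023, 0.096, 0],
  ],
)

```text
time: 7.7
tcp_pos: [0.4267, -0.1276, 0.0067]
ee_rot: [-3.141, 0.002, -2.879]
wrist_force: [0.5, -0.9, 0.9]
finger_gap: 0.0917
grip_force: 0.0
```

```bash
python3 -c "
from h import *
delta([.42695,-.1266,.0065])
t=cap('top')['frame'];s=cap('side')['frame']
cv2.imwrite('pics/f2.png',np.hstack([cv2.resize(t[180:240,320:400],(400,300),interpolation=cv2.INTER_CUBIC),cv2.resize(s[210:270,290:357],(335,300),interpolation=cv2.INTER_CUBIC)])[:,:,::-1])"
```

```text
t 7.7 tcp [ 0.4267 -0.1276  0.0067] rot [-3.1407e+00  1.7000e-03 -2.8793e+00] q [ 0.28  0.49 -0.06  2.2   0.07  0.46  2.  ] F [ 0.51 -0.85  0.87] gap 0.0917 grip 0.0
tool delta [-0.0005  0.0009  0.0002]
```

View pics/f2.png

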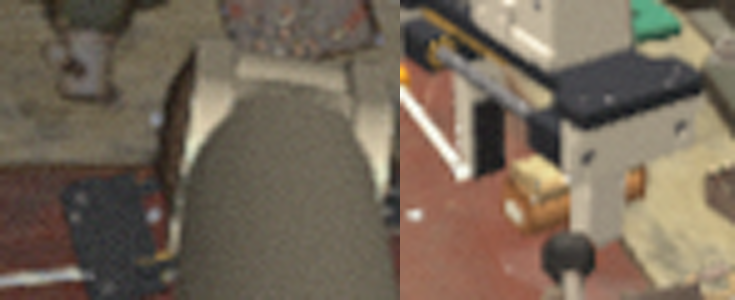

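In the side view the near finger is in front of the cylinder, which fits the parallax for a grip 22 mm toward the robot end. Closing now.

>>> play_rows(
  plan=[
    [-0.0005, 0.0009, 0, 0],
    [-0.0005, 0.0009, 0, 0],
    [-0.0005, 0.0009, 0, 0],
    [-0.0005, 0.0009, 0, 0],
    [-0.0005, 0.0009, 0, 0],
    [-0.0005, 0.0009, 0, 0],
    [-0.0005, 0.0009, 0, 0],
    [-0.0005, 0.0009, 0, 0],
  ],
  claw=0,
)

```text
time: 8.6
tcp_pos: [0.4259, -0.1264, 0.0057]
ee_rot: [3.142, -0.0, -2.879]
wrist_force: [-0.8, -1.1, 2.0]
finger_gap: 0.0325
grip_force: 13.2
```

>>> play_rows(
  plan=[
    [0, 0, 0, 0],
    [0, 0, 0, 0],
    [0, 0, 0, 0],
    [0, 0, 0, 0],
  ],
)

```text
time: 9.0
tcp_pos: [0.426, -0.1264, 0.0057]
ee_rot: [3.142, -0.0, -2.879]
wrist_force: [-0.0, -0.2, -1.1]
finger_gap: 0.0321
grip_force: 30.0
```

>>> play_rows(
  plan=[
    [0, 0, -0.005, 0],
    [0, 0, -0.02, 0],
    [0, 0, -0.05, 0],
    [0, 0, -0.09, 0],
    [0, 0, -0.13, 0],
    [0, 0, -0.17, 0],
    [0, 0, -0.2, 0],
    [0, 0, -0.215, 0],
  ],
)

```text
time: 9.8
tcp_pos: [0.4269, -0.1265, 0.2239]
ee_rot: [-3.14, 0.004, -2.879]
wrist_force: [0.4, 0.6, -3.6]
finger_gap: 0.032
grip_force: 30.0
```

```bash
python3 -c "
from h import *
for i in range(4): s=cap('side')
delta([.4419,.1953,.22])
p=env.get_state()['tcp_pos']; print(proj(s,p))
u,v=proj(s,p+[.02,0,.02]).astype(int)
cv2.imwrite('pics/g1.png',cv2.resize(s['frame'][v-35:v+40,u-50:u+50],(800,600),interpolation=cv2.INTER_CUBIC)[:,:,::-1])"
```

```text
t 10.0 tcp [ 0.4253 -0.1262  0.2202] rot [ 3.1414e+00 -5.0000e-04 -2.8793e+00] q [ 0.31  0.11 -0.09  2.06  0.01  0.97  2.05] F [-0.33 -0.32 -1.59] gap 0.032 grip 29.961953796068883
tool delta [-9.940e-02  3.062e-01  3.000e-04]
[316.14680063 174.2406977 ]
```

View pics/g1.png

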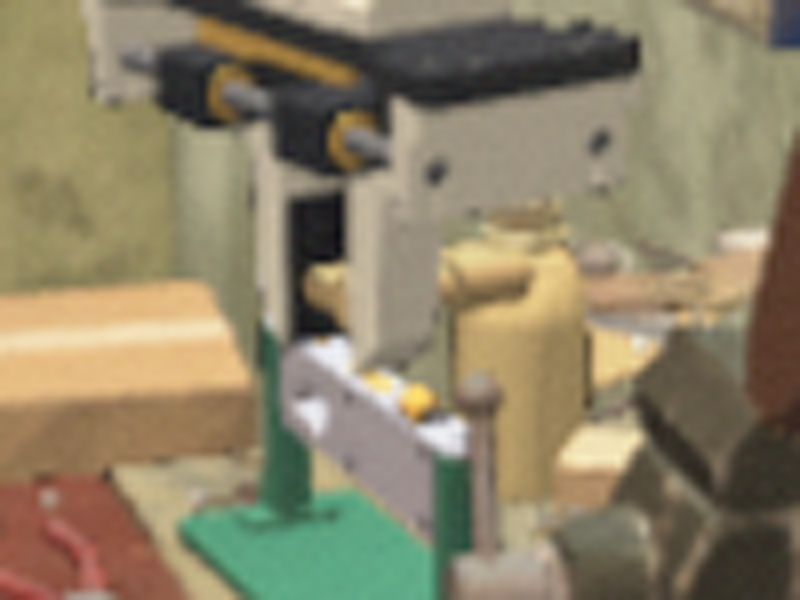

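The gripped cylinder is level at (490,275), with the rounded barrel on the near (-y) side, as it should be. I'll carry it to the front of the window.

>>> play_rows(
  plan=[
    [-0.006, 0.02, 0, 0.02],
    [-0.02, 0.06, 0, 0.04],
    [-0.035, 0.107, 0, 0.06],
    [-0.05, 0.154, 0, 0.08],
    [-0.065, 0.2, 0, 0.1],
    [-0.079, 0.244, 0, 0.12],
    [-0.091, 0.28, 0, 0.14],
    [-0.0994, 0.306, 0, 0.1576],
  ],
)

```text
time: 10.8
tcp_pos: [0.4409, 0.1977, 0.2188]
ee_rot: [3.141, -0.004, -3.035]
wrist_force: [-0.1, -1.5, -1.9]
finger_gap: 0.0317
grip_force: 30.0
```

```bash
python3 -c "
from h import *
for i in range(5): s=cap('side')
delta([.4419,.1953,.0661])"
```

```text
t 11.05 tcp [0.4416 0.1938 0.219 ] rot [-3.1404 -0.0035 -3.0369] q [-0.14  0.2  -0.36  1.97  0.08  0.99  1.13] F [-0.24 -0.12 -2.01] gap 0.0321 grip 29.961973959239003
tool delta [-0.001   0.0016  0.1529]
```

>>> play_rows(
  plan=[
    [-0.001, 0.0015, 0.02, 0],
    [-0.001, 0.0015, 0.055, 0],
    [-0.001, 0.0015, 0.09, 0],
    [-0.001, 0.0015, 0.12, 0],
    [-0.001, 0.0015, 0.14, 0],
    [-0.001, 0.0015, 0.15, 0],
    [-0.001, 0.0015, 0.153, 0],
    [-0.001, 0.0015, 0.153, 0],
  ],
)

```text
time: 11.85
tcp_pos: [0.4438, 0.196, 0.0679]
ee_rot: [-3.141, -0.0, -3.038]
wrist_force: [-0.7, 0.5, -2.1]
finger_gap: 0.0319
grip_force: 30.0
```

```bash
python3 -c "
from h import *
for i in range(8):
  s=cap('side'); q=env.get_state(); print(q['tcp_pos'].round(4),q['ee_rot'].round(4))
c=cap('top')
delta([.4419,.1953,.0661])
p=env.get_state()['tcp_pos']
a=proj(s,[.4967,.201,.085]).astype(int); b=proj(c,[.49,.2,.08]).astype(int)
S=cv2.resize(s['frame'][a[1]-25:a[1]+25,a[0]-33:a[0]+33],(792,600),interpolation=cv2.INTER_CUBIC)
T=cv2.resize(c['frame'][b[1]-25:b[1]+25,b[0]-25:b[0]+25],(300,300),interpolation=cv2.INTER_CUBIC)
cv2.imwrite('pics/h1.png',np.hstack([cv2.resize(S,(500,379))[:300],T])[:,:,::-1]);print(a,b)"
```

```text
[0.4442 0.1964 0.0684] [ 3.1414e+00  1.1000e-03 -3.0376e+00]
[0.4444 0.1966 0.0687] [ 3.1412e+00  1.8000e-03 -3.0373e+00]
[0.4445 0.1968 0.0688] [ 3.1411e+00  2.1000e-03 -3.0372e+00]
[0.4444 0.1968 0.0688] [ 3.1411e+00  2.1000e-03 -3.0371e+00]
[0.4443 0.1968 0.0687] [ 3.1411e+00  1.9000e-03 -3.0370e+00]
[0.4441 0.1968 0.0686] [ 3.1412e+00  1.6000e-03 -3.0370e+00]
[0.444  0.1967 0.0684] [ 3.1413e+00  1.3000e-03 -3.0369e+00]
[0.4438 0.1967 0.0682] [ 3.1414e+00  1.0000e-03 -3.0369e+00]
t 12.3 tcp [0.4437 0.1966 0.0681] rot [ 3.1415e+00  6.0000e-04 -3.0369e+00] q [-0.21  0.43 -0.32  2.08  0.21  0.66  1.01] F [ 0.64 -0.19 -1.97] gap 0.0321 grip 29.96185183308171
tool delta [ 0.0019 -0.0011  0.002 ]
[306 180] [253 200]
```

View pics/h1.png

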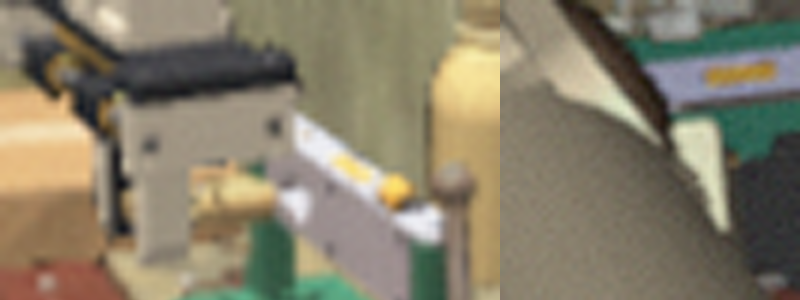

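The side view shows the cylinder level at (190–275, 200), its end just short of the window. The white spot at (300,208) must be the window's lit inner wall, so I'll check it by projecting the window outline into the first side picture.

```bash
python3 -c "
from h import *
s=cap('side'); f=cv2.imread('pics/side0.png')[:,:,::-1].astype(int)
o=np.array([.5241,.1587,0]);M=Ro.from_euler('z',6,degrees=True).as_matrix()
W=lambda x,y,z: proj(s,o+M@np.array([x,y,z])/1000).round(2)
for n,p in dict(wallfronttop=(-8,62.5,91),wallfrontbot=(-8,62.5,79),wallbacktop=(8,62.5,91),wallbackbot=(8,62.5,79),barrelside=(-8,27.5,85),plate1=(-10,96,110),plate2=(-10,-96,110),roller=(0,-52,118),base=(-45,-115,15),base2=(-45,115,15),base3=(45,-115,15)).items(): print(n,W(*p))
print(f[176:190,306:320,2])
g=(f[...,1]-f[...,0]>25)&(f[...,1]>f[...,2]); g=big(g[150:230,280:360]); v,u=np.nonzero(g); print('green low',u[v.argmax()]+280,v.max()+150,'right',u.max()+280,v[u.argmax()]+150,'left',u.min()+280,v[u.argmin()]+150)
r=f[170:190,315:332]; m=(r[...,0]-r[...,2]>90); v,u=np.nonzero(m); print('orange',list(zip(u+315,v+170)))
"
```

```text
wallfronttop [308.92 176.87]
wallfrontbot [308.98 180.17]
wallbacktop [313.19 176.22]
wallbackbot [313.24 179.5 ]
barrelside [313.   181.64]
plate1 [304.56 168.95]
plate2 [328.39 186.43]
roller [325.22 179.14]
base [320.69 219.1 ]
base2 [294.13 194.03]
base3 [346.59 213.88]
[[ 77  81 127 141 138 140 142 150 177 224 211 162 135 145]
 [ 79  80 130 135 132 128 139 141 140 175 193 216 177 127]
 [ 83  84 127 133 123 117 126 136 139 140 158 199 208 185]
 [ 78  86 130 135 113 120 156 142 141 138 112 142 176 194]
 [ 78  84 126 157 197 212 225 192 151 138 123 137 143 161]
 [ 77  79 113 153 203 234 236 213 157 143 144 142 142 143]
 [ 81  70 108 133 154 203 233 205 152 140 144 143 142 141]
 [ 82  69  86 114 135 154 219 186 146 141 140 143 140 143]
 [ 82  73  66  77 109 136 170 156 139 141 144 139 144 143]
 [ 83  74  67  69  81 108 135 141 140 142 141 140 141 141]
 [ 87  73  67  61  68  85 128 138 135 143 137 142 143 141]
 [ 79  72  67  65  63  77 122 138 135 140 116 133 142 141]
 [ 82  70  70  66  63  77 124 134 131 132 113 132 141 140]
 [ 82  73  69  67  69  81 123 135 133 129 126 135 139 142]]
green low 322 221 right 332 210 left 296 195
orange [(np.int64(318), np.int64(176)), (np.int64(319), np.int64(176)), (np.int64(319), np.int64(177)), (np.int64(320), np.int64(177)), (np.int64(324), np.int64(178)), (np.int64(325), np.int64(178)), (np.int64(324), np.int64(179)), (np.int64(325), np.int64(179)), (np.int64(326), np.int64(179)), (np.int64(323), np.int64(180)), (np.int64(324), np.int64(180)), (np.int64(325), np.int64(180)), (np.int64(326), np.int64(180)), (np.int64(324), np.int64(181)), (np.int64(325), np.int64(181))]
```

>>> play_rows(
  plan=[
    [0.0, -0.0012, 0.002, 0],
    [0, -0.0012, 0.002, 0],
    [0, -0.0012, 0.002, 0],
    [0, -0.0012, 0.002, 0],
    [0, -0.0012, 0.002, 0],
  ],
)

```text
time: 12.85
tcp_pos: [0.4436, 0.1954, 0.0657]
ee_rot: [3.142, -0.0, -3.037]
wrist_force: [0.1, -0.4, -2.4]
finger_gap: 0.0315
grip_force: 30.0
```

```bash
cat >> h.py <<'E'
def lockpos(n=4):
    P=[]
    for _ in range(n): cap('side'); s=env.get_state(); P.append(np.r_[s['tcp_pos'],s['ee_rot'],s['wrist_force'],s['torque']])
    P=np.array(P); M=Ro.from_euler('z',6,degrees=True).as_matrix(); w=np.array([.5194,.2034,.0661])
    q=(P[:,:3]-w)@M*1000; q[:,0]+=22.9
    print('t',round(s['time'],2),'lock mm',q[0].round(1),q[-1].round(1),'mean',q.mean(0).round(2),'rot',P[-1,3:6].round(4),'Flock',(P[:,6:9].mean(0)@M).round(2),'T',(P[:,9:].mean(0)@M).round(2),'grip',round(s['grip_force'],1),'gap',round(s['finger_gap'],4))
E
python3 -c "
from h import *
lockpos(6)"
```

```text
t 13.15 lock mm [-53.3  -0.1  -0.4] [-53.3  -0.1  -0.4] mean [-5.33e+01 -5.00e-02 -3.80e-01] rot [ 3.1416e+00 -1.0000e-04 -3.0369e+00] Flock [ 0.37 -0.08 -2.01] T [0.01 0.06 0.01] grip 30.0 gap 0.0321
```

>>> play_rows(
  plan=[
    [-0.003, 0, -0.0004, 0],
    [-0.007, 0, -0.0004, 0],
    [-0.01, 0, -0.0004, 0],
    [-0.012, 0, -0.0004, 0],
    [-0.014, 0, -0.0004, 0],
    [-0.016, 0, -0.0004, 0],
    [-0.018, 0, -0.0004, 0],
    [-0.018, 0, -0.0004, 0],
  ],
)

```text
time: 13.95
tcp_pos: [0.4597, 0.1974, 0.0655]
ee_rot: [-3.141, -0.003, -3.036]
wrist_force: [-3.7, 0.9, -1.6]
finger_gap: 0.0318
grip_force: 30.0
```

```bash
python3 -c "
from h import *
lockpos(4)"
```

```text
t 14.15 lock mm [-37.1   0.3  -0.6] [-37.1   0.2  -0.5] mean [-37.06   0.25  -0.53] rot [-3.1413e+00 -3.0000e-03 -3.0361e+00] Flock [-5.11  2.04 -1.78] T [0.4  1.1  0.02] grip 30.0 gap 0.0321
```

>>> play_rows(
  plan=[
    [0, 0.0005, 0, 0],
    [0, 0.001, 0, 0],
    [-0.001, 0.0015, 0, 0],
    [-0.002, 0.0015, 0, 0],
    [-0.002, 0.0015, 0, 0],
  ],
)

```text
time: 14.65
tcp_pos: [0.465, 0.1993, 0.0666]
ee_rot: [3.141, 0.003, -3.037]
wrist_force: [1.0, 0.2, -2.0]
finger_gap: 0.0319
grip_force: 29.9
```

```bash
python3 -c "
from h import *
lockpos(4)"
```

```text
t 14.85 lock mm [-31.8   1.6   0.5] [-32.5   1.5   0.3] mean [-32.14   1.54   0.4 ] rot [ 3.1411e+00  1.4000e-03 -3.0371e+00] Flock [ 0.8   0.59 -1.91] T [ 0.26 -0.05  0.08] grip 29.9 gap 0.032
```

>>> play_rows(
  plan=[
    [-0.002, 0.0003, 0, 0],
    [-0.004, 0.0003, 0, 0],
    [-0.006, 0.0003, 0, 0],
    [-0.008, 0.0003, 0, 0],
    [-0.01, 0.0003, 0, 0],
    [-0.012, 0.0003, 0, 0],
    [-0.012, 0.0003, 0, 0],
  ],
)

```text
time: 15.55
tcp_pos: [0.4758, 0.2004, 0.0662]
ee_rot: [3.142, 0.0, -3.037]
wrist_force: [-0.4, 0.9, -2.2]
finger_gap: 0.0319
grip_force: 30.0
```

```bash
python3 -c "
from h import *
lockpos(4)"
```

```text
t 15.75 lock mm [-21.    1.6   0. ] [-21.3   1.7   0. ] mean [-2.115e+01  1.630e+00  2.000e-02] rot [-3.1416  0.     -3.037 ] Flock [ 0.1   0.33 -2.29] T [ 0.08  0.04 -0.02] grip 30.0 gap 0.0319
```

>>> play_rows(
  plan=[
    [-0.004, 0.0002, 0, 0],
    [-0.008, 0.0002, 0, 0],
    [-0.011, 0.0002, 0, 0],
    [-0.014, 0.0002, 0, 0],
    [-0.017, 0.0002, 0, 0],
    [-0.019, 0.0002, 0, 0],
    [-0.02, 0.0002, 0, 0],
    [-0.02, 0.0002, 0, 0],
  ],
)

```text
time: 16.55
tcp_pos: [0.4952, 0.2028, 0.0661]
ee_rot: [3.142, -0.0, -3.037]
wrist_force: [-0.3, -0.3, -2.8]
finger_gap: 0.0315
grip_force: 30.0
```

```bash
python3 -c "
from h import *
lockpos(8)"
```

```text
t 16.95 lock mm [-1.4  1.9 -0. ] [-1.4  1.9  0. ] mean [-1.44  1.91 -0.01] rot [ 3.1416e+00 -1.0000e-04 -3.0369e+00] Flock [ 0.14 -0.18 -2.38] T [ 0.04  0.06 -0.01] grip 30.0 gap 0.0317
```

>>> play_rows(
  plan=[
    [-0.001, 0, 0, 0],
    [-0.002, 0, 0, 0],
    [-0.002, 0, 0, 0],
    [-0.002, 0, 0, 0],
    [-0.002, 0, 0, 0],
  ],
)

```text
time: 17.45
tcp_pos: [0.4971, 0.203, 0.0661]
ee_rot: [3.142, -0.0, -3.037]
wrist_force: [-1.1, 0.7, -2.4]
finger_gap: 0.0321
grip_force: 30.0
```

```bash
python3 -c "
from h import *
lockpos(6)
s=avg('side',6);c=avg('top',3)
o=np.array([.5241,.1587,0]);M=Ro.from_euler('z',6,degrees=True).as_matrix()
W=lambda x,y,z: (proj(s,o+M@np.array([x,y,z])/1000)-[280,160])*10
for x in(-31.5,-10,10,31.5): print(x,W(x,36.5,93.5).round(),W(x,28.5,85).round())
S=cv2.resize(np.clip(s['frame'],0,255).astype(np.uint8)[160:200,280:340],(600,400),interpolation=cv2.INTER_CUBIC)
cv2.imwrite('pics/i1.png',S[:,:,::-1])"
```

```text
t 17.75 lock mm [0.7 1.9 0. ] [0.7 1.9 0. ] mean [0.67 1.91 0.  ] rot [ 3.1416 -0.     -3.037 ] Flock [ 0.4   0.38 -2.01] T [ 0.03  0.06 -0.01] grip 30.0 gap 0.0322
-31.5 [254. 194.] [264. 226.]
-10 [314. 185.] [323. 216.]
10 [368. 177.] [378. 208.]
31.5 [425. 168.] [435. 199.]
```

View pics/i1.png

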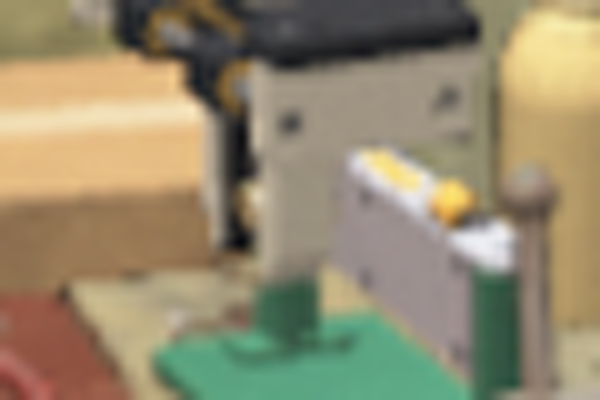

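The side view shows the roller standing right out and the fingers just in front of the case, with the cylinder's near end visible at (247,200), as predicted. The forces show only the cylinder's weight, so I'm handing the job in.

```bash
python3 -c "
from h import *
print(env.close_job())"
```

```text
the job is handed in; nothing more can be done
None
```

I pressed the roller latch to its stop and it sprang right out again. The brass cylinder is in the window, gripped at 30 N with no noticeable load on the case, and I handed the job in; its lengthwise centring is an estimate (about 0.7 mm off, perhaps 2 mm) because the gripper hid the window, and no verdict came back.

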